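Set the carton jig's fence and torque down its clamp screw

TASK

Gently slide the fence of the carton jig up to the carton lying in it and on, until the carton is held snugly between the fence and the end stop. Then swing the torque wrench that stands on the clamp screw clockwise (seen from above) until its handle clicks and gives way, stop right there without pushing the handle on through its free play, and let go. Leave the other things on the table as they are.

Things in the scene. Friction and masses are not known exactly. Their poses are not given: they have to be found in the camera images.
- jig: Flat dark steel base plate of the jig, 130 mm (its x) by 325 mm (its y) by 14 mm, fixed to the table. Origin: on the screw's upright axis, on the plate's underside, 6 mm above the table; its z is up and jig z below counts from here. The plate runs from y = +75 to -250 mm; the fence, the carton and the end stop lie to -y of the screw.
- stop_face (a point): Middle of the end stop's face that the carton shall bear on, at jig (0, -216, 44) mm. The stop is a fixed aluminium plate 120 mm wide, 12 mm thick, its top at jig z = 74 mm; its face looks to jig +y.
- gauge_carton: Small dark-red carton, about 0.25 kg, lying loose between fence and end stop, up to about 1 cm off the stop, slightly skew. As it lies: 133 mm along jig x, 58 along jig y, 74 high (top at jig z = 88 mm). Origin: centre of its end face towards jig -x; its z axis points along jig +x. More than 20 N between fence and carton crushes it; about 6 N slide fence and carton.
- slide_fence (a joint): Travel of the fence along jig -y in m, towards the end stop. 0 = fully back; about 0.061 when the 58 mm carton is snug between fence and stop. Friction about 3 N, stays where it is left.
- fence_back (a point): Middle of the fence's back, the face to push on, which looks to jig +y; at jig (0, -85 - travel, 64) mm. The fence is an upright aluminium plate, 110 mm along jig x, 12 thick, top at jig z = 74 mm, on a slotted strap (54 mm wide, 10 thick, top at jig z = 24) that runs under the screw. From its back to the wrench head there are at least 60 mm free above the strap.
- wrench_top (a point): Top centre of the round wrench head (46 mm across), on the screw's upright axis at jig z = 88 mm. The wrench stays on the screw and is not taken off. Site x axis: the long axis of the wrench head; the handle stands out to its -x.
- wrench_grip (a point): Middle of the black grip of the wrench handle: a level round bar 28 mm thick, 105 long, axis at jig z = 74 mm; this point is 167 mm from the screw's axis. Site x lies along the handle and points to the screw. The handle starts roughly along jig -x (within 32 degrees). Tightening = clockwise from above: the grip moves to jig +y, then round the screw's axis.
- wrench_handle (a joint): Breakaway of the handle against the wrench head, rad, hinge 42 mm from the screw's axis. 0 = straight, until about 13 N across the handle at wrench_grip (1.6 N m); then it gives way at a force that hardly rises (14 N at 0.30) up to 0.30, the end of its free play, where the screw would be overtightened. Springs back to 0 when let go. A good click is 0.06 to 0.20, held a moment.
- screw_nip (a joint): How far the screw is nipped down past its seat, rad: 0 = not tight, 0.06 to 0.09 = tight; stays. The screw first turns easily (2 to 4 N at the grip) through an unknown 0.12 to 0.45 rad, then nips down (5 to 8 N), then stands firm and the handle must click. The head ratchets: swinging the handle back does not undo it.
- masking_tape: Bystander: roll of masking tape, 100 mm across, 25 mm high, lying on the table to the front right. Origin: centre of its underside.
- label_roll: Bystander: small roll of labels, 72 mm across, 33 mm high, behind the jig on the left. Origin: centre of its underside.
- marker: Bystander: black and white marker pen, 135 mm long, 17 mm thick, lying on the table to the front left, beyond the fixed green bag sealer (a long machine up to 0.25 m high at about y = 0.07 to 0.18 m; keep the arm clear of it). Origin: centre of its underside.

How it is judged (in metres and radians):
On the way, in this order (a step that is already met when the one before it is completed fails the run):
1. the carton is snug between fence and end stop (value of joint slide_fence above 0.059 m), for 0.2 s.
2. the wrench handle has clicked (value of joint wrench_handle above 0.05 rad and value of joint screw_nip above 0.04 rad), for 0.1 s.
At the end, for the whole second after the job is handed in: The fence stands within 2.5 mm of fully snug with the carton lying flat between it and the end stop, the screw is nipped tight (over 0.04 rad), and the wrench handle is let go and sprung back straight (under 0.03 rad) (value of joint slide_fence above 0.0585 m and value of joint screw_nip above 0.04 rad and value of joint wrench_handle below 0.03 rad and height (world z) of gauge_carton between 0.05 and 0.064 m and linear speed of gauge_carton below 0.02 m/s); the robot touches nothing.
It fails at once if the fence presses the carton with more than 20 N (contact force between slide_fence and gauge_carton above 20 N).
It fails at once if the wrench handle is pushed on through its free play (beyond 0.24 rad) (value of joint wrench_handle above 0.24 rad).
It fails at once if the screw is nipped before the fence is snug (value of joint screw_nip above 0.02 rad and value of joint slide_fence below 0.057 m).
It fails at once if the masking tape, the label roll or the marker is moved more than 25 mm (distance of any of masking_tape, label_roll, marker from where it was at the start of the episode above 0.025 m).
It also fails if it takes over 72 s, if anything falls off the work surface, if the arm or the gripper's body presses on something with over 40 N, if the wrist force passes 120 N, or if a joint passes its speed limit or range.

ROBOT

A 7-joint arm with a two-finger parallel gripper is mounted at the origin on a cart in front of the work surface, level with it; the furniture and walls round the work are solid. World frame = base frame: x ahead of the robot, y to its left, z up, the work surface at z = 0. Lengths are in m, angles in degrees, forces in N, time in s.
With the tool pointing down it reaches from about 0.35 to 0.9 m from the base axis. Payload 7.2 kg.
Tool frame: the origin (TCP) lies midway between the tips of the shut fingers; the grasp point (between the pads) lies 19 mm behind it; z points along the fingers, y is the line along which they close (so a half turn about z gives the same grasp; the last joint's range is limited). The gripper opens to 88 mm and grips with 3 to 60 N. Pads are 20 mm wide; open, the fingers measure 115 mm over their backs; the gripper's body (75 mm by 178 mm) begins 61 mm behind the grasp point.
Start: joints at [-78.106, 23.554, -0.728, 91.456, 0.321, 64.991, -4.71], TCP at [0.17, 0.601, 0.223] pointing down, gripper open.
Joint ranges: [-169.25, 169.25], [-16.82, 113.86], [-84.01, 82.57], [7.8, 145.47], [-59.2, 239.2], [7.22, 106.19], [-163.78, 163.78]. Speed limits (degrees/s): [136.94, 136.94, 172.46, 172.46, 180, 180, 180].

INTERFACE

Orientations are given as [roll, pitch, yaw] about the fixed x, y, z axes, in that order (R = Rz(yaw) Ry(pitch) Rx(roll)).
In Python, from bench import arm, cams gives the robot as it stands.
- The arm moves only by the tool step_arm, never from a script. Its argument "rows" is a list of rows, each a list of 7 numbers: the shift along the tool's x, y, z each as a share of 0.2 m, from -1 to 1, then the turn, a rotation vector about the tool's x, y, z each as a share of pi rad, from -1 to 1, then the opening, from 0 (shut) to 1 (fully open). A call has 1 to 8 rows; each row is the pose to reach, as a shift and turn from the pose commanded when the call began, along the tool's axes at that moment, turning the shorter way round; what a row does not reach only later rows make up. A row lasts 1/8 s, in which the tool goes at most 62.5 mm and 10.7 degrees, less where a joint would pass 70% of its speed; a pose out of reach is approached as far as the arm can. A call with a number of a shift or a turn outside -1 to 1 is refused whole. A call with a gripper value outside its range is refused whole. The fingers move at their own pace and stop on an object; "grip_force" is the grip in N (left out, the last holds). Time passes only in rows, so rows that repeat a pose let the fingers close. It gives the time, the measured TCP pose, the force, the opening and the grip force at its end, in the units of the state.
- arm.state(): the state, without advancing time (a new reading comes with each control period).
- cams.camera(name): name is "side" or "top"; returns a dict with "img" (420x560x3 uint8, red, green, blue), "K" (3x3 intrinsics, pixels), "R" (3x3) and "t" (3): a world point X has camera coordinates R X + t. Camera axes: x right, y down, z forward; pixel columns grow to the right and rows downward; lengths in m; the calibration is good to about 2 mm. A picture is of the moment at which its call begins. There is no depth.
- arm.job_done(): hands the job in; it is judged then, once.
The state is a dict: "t": time; "joints": joint angles; "dq": joint speeds; "joint_efforts": joint torques, N m; "tool_pos": TCP position; "tool_rot": TCP orientation; "ft_force": force on the tool from outside, world axes, zero at the start; "wrist_torque": the same for the moment, N m; "grip_width": opening from 0.0 (shut) to 1.0 (fully open); "gripper_force": force on a finger pad.
Only numpy, scipy, OpenCV 4.12 (cv2) and the standard library are available. Lean on these libraries where they do the work, as an engineer would, in place of code of your own. Each camera call takes 0.05 s, during which the arm holds its last target. There are 200 camera calls.

## Working session

There is one attempt and no reset: what is moved stays moved. The work goes in short steps, Python scripts to look and compute and a tool call to move; the robot and the scene stay as the last step left them, time stands still between calls to the robot, and variables do not carry over. Pictures are saved under pics/ and viewed, at most 10 in all, crops included, and the job is handed in when it is done.

Besides the shell and the picture viewer there is one more tool, called by a JSON object that holds its "api" and its "payload", one argument or row to a line. step_arm: Moves the arm, as the interface text tells. Shift numbers are shares of 0.2 m and turn numbers shares of pi rad, none past 1 either way. Its arguments: {"type":"object","properties":{"rows":{"type":"array","items":{"type":"array","items":{"type":"number","minimum":-1,"maximum":1}}},"grip_force":{"type":"number"}},"required":["rows"]}

```bash
mkdir -p pics; ls
python3 - <<'E'
from bench import arm,cams
import cv2
s=arm.state(); print(s)
for n in("top","side"):
    c=cams.camera(n); cv2.imwrite(f"pics/{n}0.png",c["img"][:,:,::-1]); print(n,c["K"].tolist(),c["R"].tolist(),c["t"].tolist())
E
```

```text
pics
{'t': 0.0, 'joints': array([-78.10475861,  23.60188632,  -0.72763233,  91.50393538,
         0.32018277,  64.99068205,  -4.70718454]), 'dq': array([-0.01683522,  0.06898359, -0.06065149, -0.0081801 ,  0.04147029,
       -0.01597747, -0.00765588]), 'joint_efforts': array([ 3.76357466e-04, -5.87957668e+01,  6.41854461e-01, -2.91069996e+01,
       -5.37700730e-02,  1.82352128e-02,  1.29324349e-04]), 'tool_pos': array([0.17010979, 0.60087178, 0.22178963]), 'tool_rot': array([-1.79905743e+02,  6.37253526e-03,  1.64200193e+02]), 'ft_force': array([ 0.58144194, -0.15024628,  0.46981946]), 'wrist_torque': array([-0.01569774,  0.06263981,  0.04122515]), 'gripper_force': 0.0, 'grip_width': 0.9992524982614434}
top [[500.5925560579239, 0.0, 284.92338507557906], [0.0, 500.5925560579239, 206.0355318311141], [0.0, 0.0, 1.0]] [[-0.019694254000297697, -0.9998003768437874, -0.003367910686546864], [-0.9901332352742211, 0.019971046999275145, -0.13869871552093296], [0.13873828874818842, 0.0006031125712009788, -0.9903288966249804]] [-0.02745939168008638, 0.6090705146769547, 1.3982077808161386]
side [[500.6859357310959, 0.0, 277.598507430493], [0.0, 500.6859357310959, 203.97714764916373], [0.0, 0.0, 1.0]] [[-0.7497473312375392, -0.6615543764015184, 0.014991543155583422], [-0.5375872392811465, 0.5957310310458472, -0.5967449193844276], [0.3858482855530954, -0.4554671730356095, -0.8022909415060642]] [0.4267600169355182, 0.4260136314393953, 0.9146204465085456]
```

View pics/top0.png

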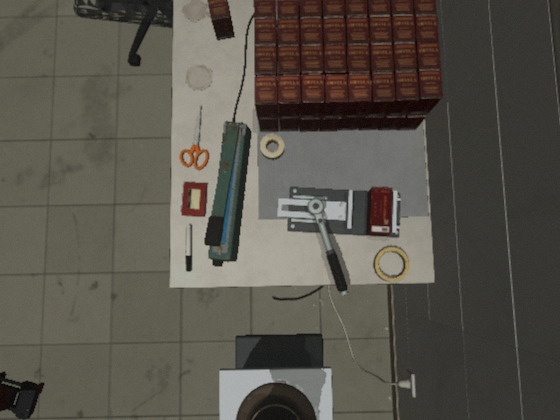

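View pics/side0.png

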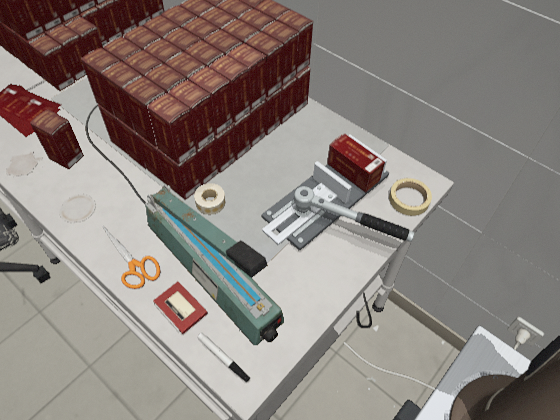

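The top view shows the screw head at about (317,206), the fence at about (350,208), the carton at about (381,211) and the grip from (331,252) to (344,290). The jig's +y points left in the image. I'll enlarge both views to measure.

Run:
```python
import cv2
a=cv2.imread("pics/top0.png")[170:300,260:420]; cv2.imwrite("pics/top1.png",cv2.resize(a,None,fx=4.5,fy=4.5,interpolation=cv2.INTER_CUBIC))
a=cv2.imread("pics/side0.png")[125:255,250:425]; cv2.imwrite("pics/side1.png",cv2.resize(a,None,fx=4.5,fy=4.5,interpolation=cv2.INTER_CUBIC))
```

```text
(no output)
```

View pics/top1.png

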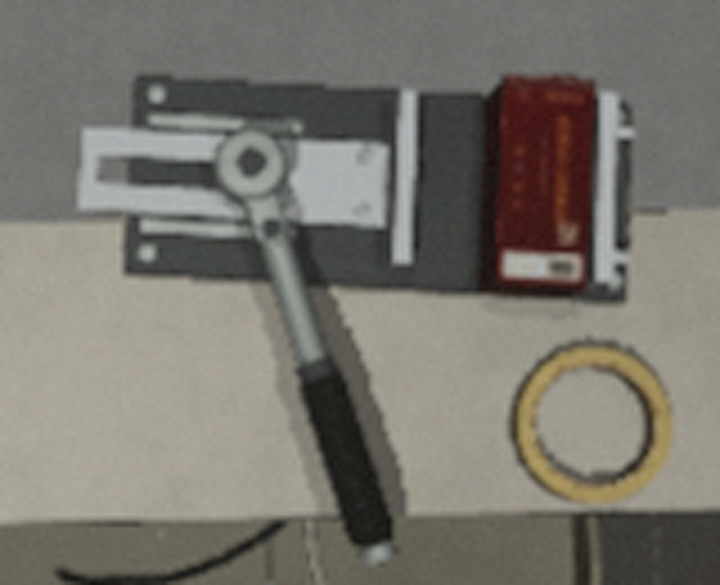

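View pics/side1.png

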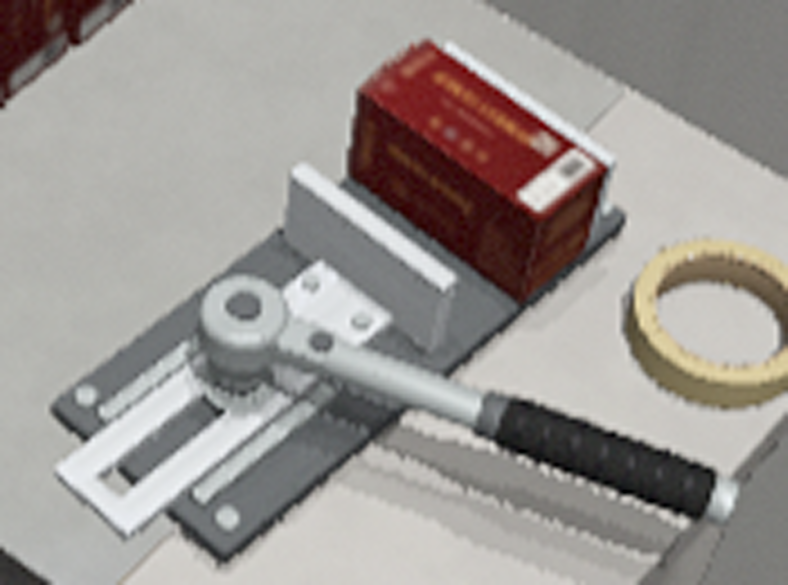

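The enlarged views agree with this. In the top crop, the head centre is at (252,160), the fence top's back edge runs from (399,90) to (391,262), and the grip axis runs from (320,370) to (374,545). The carton top's near corners are (500,80) and (498,283), and the plate's left corners are (138,76) and (125,274).

```bash
cat > h.py <<'E'
import numpy as np
def ray(c,p,z):
    K,R,t=(np.array(c[k]) for k in("K","R","t")); d=R.T@np.linalg.solve(K,[p[0],p[1],1]); o=-R.T@t
    return o+d*(z-o[2])/d[2]
def crop(p,o,s=4.5): return (np.array(p)+.5)/s-.5+o
E
python3 - <<'E'
from bench import arm,cams
from h import *
T=cams.camera("top");S=cams.camera("side")
def f(n,p,z,c=T,o=(260,170)):
    r=ray(c,crop(p,o),z); print(n,r.round(4)); return r
so=(250,125)
h=f("head",(252,160),.094); f("headS",(242,303),.094,S,so)
a=f("fb1",(399,90),.08);b=f("fb2",(391,262),.08)
f("fb1S",(292,168),.08,S,so);f("fb2S",(443,289),.08,S,so)
g=f("g1",(320,370),.08);g2=f("g2",(374,545),.08)
f("g1S",(500,415),.08,S,so);f("g2S",(720,494),.08,S,so)
p=f("pl1",(138,76),.02);q=f("pl2",(125,274),.02);f("pl3",(625,300),.02)
f("st1",(600,92),.08);f("st2",(598,282),.08)
f("c1",(500,80),.094);f("c2",(498,283),.094);f("c3",(594,82),.094);f("c4",(587,288),.094)
print(np.linalg.norm(p-q),np.linalg.norm(a-b))
for v in(a-b,p-q,h-g2): print(np.degrees(np.arctan2(v[1],v[0])))
f("strap R edge top",(386,145),.03)
E
```

```text
head [ 0.6019 -0.1248  0.094 ]
headS [ 0.6022 -0.123   0.094 ]
fb1 [ 0.6462 -0.2188  0.08  ]
fb2 [ 0.5384 -0.2098  0.08  ]
fb1S [ 0.6471 -0.2202  0.08  ]
fb2S [ 0.538 -0.208  0.08 ]
g1 [ 0.4727 -0.1637  0.08  ]
g2 [ 0.366  -0.1931  0.08  ]
g1S [ 0.4699 -0.1632  0.08  ]
g2S [ 0.3641 -0.1963  0.08  ]
pl1 [ 0.6692 -0.0565  0.02  ]
pl2 [ 0.5397 -0.0453  0.02  ]
pl3 [ 0.5165 -0.3667  0.02  ]
st1 [ 0.6424 -0.3443  0.08  ]
st2 [ 0.5235 -0.3371  0.08  ]
c1 [ 0.6488 -0.2797  0.094 ]
c2 [ 0.5229 -0.273   0.094 ]
c3 [ 0.6464 -0.3378  0.094 ]
c4 [ 0.5188 -0.3272  0.094 ]
0.12996836399368714 0.1081503849504802
-4.754995986840473
-4.913121008156909
16.15836148582317
strap R edge top [ 0.6189 -0.2154  0.03  ]
```

{"api": "step_arm", "payload": {
  "rows": [
    [0, 0, -0.9, 0, 0, 0, 0],
    [0, 0, -0.9, 0, 0, 0, 0],
    [0, 0, -0.9, 0, 0, 0, 0],
    [-1, -1, -0.9, 0, 0, 0.2, 0],
    [-1, -1, -0.9, 0, 0, 0.2, 0],
    [-1, -1, -0.9, 0, 0, 0.2, 0],
    [-1, -1, -0.9, 0, 0, 0.2, 0],
    [-1, -1, -0.9, 0, 0, 0.2, 0]
  ]
}}

```text
t: 1.2
tool_pos: [0.3098, 0.3513, 0.4031]
tool_rot: [180.0, -0.0, 127.9]
ft_force: [0.4, -0.4, -0.2]
grip_width: 0.129
gripper_force: 0.0
```

```bash
cat >> h.py <<'E'
from scipy.spatial.transform import Rotation as Ro
S=np.array([.602,-.124]); JY=np.radians(-4.8)
jx=np.array([np.cos(JY),np.sin(JY)]); jy=np.array([-jx[1],jx[0]])
def row(s,pos,yaw):
    "numbers for a move from state s to world pos, tool down with yaw"
    A=Ro.from_euler("xyz",s["tool_rot"],degrees=True); B=Ro.from_euler("xyz",[180,0,yaw],degrees=True)
    return np.r_[A.inv().apply(np.array(pos)-s["tool_pos"])/.2,(A.inv()*B).as_rotvec()/np.pi].round(3)
def jig(p): d=np.array(p[:2])-S; return np.array([d@jx,d@jy])
def world(x,y,z): return np.r_[S+x*jx+y*jy,z]
E
python3 - <<'E'
from bench import arm
from h import *
s=arm.state(); print(s["t"],s["tool_pos"],s["tool_rot"],s["ft_force"])
print(row(s,world(0,-.056,.40),85.2), world(0,-.056,.4))
E
```

```text
1.2 [0.30983561 0.35129399 0.40309295] [ 1.79952225e+02 -1.19885035e-02  1.27939736e+02] [ 0.44821753 -0.3869749  -0.23901905]
[-2.978 -0.499  0.014  0.    -0.     0.237] [ 0.59731404 -0.1798036   0.4       ]
```

{"api": "step_arm", "payload": {
  "rows": [
    [-1, -0.166, 0, 0, 0, 0, 0],
    [-1, -0.166, 0, 0, 0, 0, 0],
    [-1, -0.166, 0, 0, 0, 0, 0],
    [-1, -0.166, 0, 0, 0, 0, 0]
  ]
}}

```text
t: 1.7
tool_pos: [0.4072, 0.1728, 0.4031]
tool_rot: [179.9, 0.0, 127.8]
ft_force: [0.9, 0.2, 0.6]
grip_width: 0.003
gripper_force: 0.0
```

{"api": "step_arm", "payload": {
  "rows": [
    [-1, -0.166, 0, 0, 0, 0, 0],
    [-1, -0.166, 0, 0, 0, 0, 0],
    [-1, -0.166, 0, 0, 0, 0, 0],
    [-1, -0.166, 0, 0, 0, 0, 0]
  ]
}}

```text
t: 2.2
tool_pos: [0.5043, -0.004, 0.4026]
tool_rot: [-180.0, 0.1, 127.9]
ft_force: [0.5, 0.9, 0.2]
grip_width: 0.009
gripper_force: 0.0
```

{"api": "step_arm", "payload": {
  "rows": [
    [-0.98, -0.166, 0, 0, 0, 0.237, 0],
    [-0.98, -0.166, 0, 0, 0, 0.237, 0],
    [-0.98, -0.166, 0, 0, 0, 0.237, 0],
    [-0.98, -0.166, 0, 0, 0, 0.237, 0],
    [-0.98, -0.166, 0, 0, 0, 0.237, 0],
    [-0.98, -0.166, 0, 0, 0, 0.237, 0]
  ]
}}

```text
t: 2.95
tool_pos: [0.5987, -0.1737, 0.4023]
tool_rot: [-180.0, -0.1, 85.9]
ft_force: [0.4, 1.5, -0.2]
grip_width: 0.006
gripper_force: 0.0
```

Run:
```python
from bench import arm
from h import *
s=arm.state(); print(s["t"],s["tool_pos"],s["tool_rot"],s["ft_force"],s["joints"])
print(row(s,world(0,-.056,.25),85.2),row(s,world(0,-.056,.055),85.2), jig(s["tool_pos"]))
```

```text
2.95 [ 0.59865745 -0.17374876  0.40234457] [-1.79971027e+02 -5.26087965e-02  8.58760923e+01] [ 0.35411438  1.51256747 -0.16479359] [-22.40018768  23.48079897  52.02561704  77.42042198 -18.35691324
  87.78289719  23.82801577]
[-0.031 -0.004  0.762 -0.    -0.     0.004] [-0.032 -0.004  1.737 -0.    -0.     0.004] [ 0.00083205 -0.04985399]
```

{"api": "step_arm", "payload": {
  "rows": [
    [-0.03, 0, 0.8, 0, 0, 0, 0],
    [-0.03, 0, 0.8, 0, 0, 0, 0],
    [-0.03, 0, 0.8, 0, 0, 0, 0],
    [-0.03, 0, 0.8, 0, 0, 0, 0]
  ]
}}

```text
t: 3.45
tool_pos: [0.5969, -0.1789, 0.2409]
tool_rot: [-179.8, -0.1, 85.8]
ft_force: [-0.4, -0.3, 1.6]
grip_width: 0.002
gripper_force: 0.0
```

Run:
```python
from bench import arm
from h import *
s=arm.state(); print(s["tool_pos"],s["ft_force"],s["joints"])
print(row(s,world(0,-.056,.055),85.2), jig(s["tool_pos"]))
```

```text
[ 0.59693586 -0.17888203  0.24087109] [-0.41826251 -0.31491792  1.56857236] [-21.01793234  28.54190703  48.86231781  92.51569734 -22.60141338
  69.59825496  28.2942997 ]
[-0.006  0.006  0.929 -0.001 -0.001  0.003] [-0.00045397 -0.05511331]
```

{"api": "step_arm", "payload": {
  "rows": [
    [0, 0, 0.3, 0, 0, 0, 0],
    [0, 0, 0.6, 0, 0, 0, 0],
    [0, 0, 0.8, 0, 0, 0, 0],
    [-0.01, 0, 0.93, 0, 0, 0.003, 0],
    [-0.01, 0, 0.93, 0, 0, 0.003, 0]
  ]
}}

```text
t: 4.08
tool_pos: [0.5985, -0.1824, 0.0571]
tool_rot: [-180.0, -0.0, 85.2]
ft_force: [0.5, -0.5, 0.9]
grip_width: 0.009
gripper_force: 0.0
```

{"api": "step_arm", "payload": {
  "rows": [
    [-0.02, 0, 0, 0, 0, 0, 0],
    [-0.04, 0, 0, 0, 0, 0, 0],
    [-0.06, 0, 0, 0, 0, 0, 0],
    [-0.07, 0, 0, 0, 0, 0, 0],
    [-0.08, 0, 0, 0, 0, 0, 0],
    [-0.09, 0, 0, 0, 0, 0, 0],
    [-0.1, 0, 0, 0, 0, 0, 0],
    [-0.11, 0, 0, 0, 0, 0, 0]
  ]
}}

```text
t: 5.08
tool_pos: [0.596, -0.2045, 0.0565]
tool_rot: [-180.0, -0.1, 85.0]
ft_force: [-0.1, 3.3, 1.9]
grip_width: 0.004
gripper_force: 1.6
```

```bash
cat > st.py <<'E'
from bench import arm
from h import *
s=arm.state(); f=s["ft_force"][:2]
print(s["t"],s["tool_pos"].round(4),s["tool_rot"].round(1),"F jig",f@jx,f@jy,s["ft_force"][2],"jig",jig(s["tool_pos"]).round(4))
E
python3 st.py
```

```text
5.075 [ 0.596  -0.2045  0.0565] [-1.8e+02 -1.0e-01  8.5e+01] F jig -0.3949187202500896 3.283858801536026 1.8884009713550711 jig [ 0.0007 -0.0808]
```

{"api": "step_arm", "payload": {
  "rows": [
    [-0.0125, 0, 0, 0, 0, 0, 0],
    [-0.025, 0, 0, 0, 0, 0, 0],
    [-0.0375, 0, 0, 0, 0, 0, 0],
    [-0.05, 0, 0, 0, 0, 0, 0],
    [-0.0625, 0, 0, 0, 0, 0, 0],
    [-0.075, 0, 0, 0, 0, 0, 0],
    [-0.0875, 0, 0, 0, 0, 0, 0],
    [-0.1, 0, 0, 0, 0, 0, 0]
  ]
}}

```text
t: 6.08
tool_pos: [0.5943, -0.2254, 0.0566]
tool_rot: [180.0, -0.0, 85.0]
ft_force: [1.4, 2.6, -0.4]
grip_width: 0.002
gripper_force: 1.6
```

{"api": "step_arm", "payload": {
  "rows": [
    [-0.0125, 0, 0, 0, 0, 0, 0],
    [-0.025, 0, 0, 0, 0, 0, 0],
    [-0.035, 0, 0, 0, 0, 0, 0],
    [-0.045, 0, 0, 0, 0, 0, 0],
    [-0.052, 0, 0, 0, 0, 0, 0],
    [-0.058, 0, 0, 0, 0, 0, 0],
    [-0.064, 0, 0, 0, 0, 0, 0],
    [-0.07, 0, 0, 0, 0, 0, 0]
  ]
}}

```text
t: 7.08
tool_pos: [0.593, -0.2393, 0.0566]
tool_rot: [180.0, -0.0, 85.0]
ft_force: [2.5, 2.6, -0.3]
grip_width: 0.008
gripper_force: 1.5
```

```bash
python3 st.py
```

```text
7.075 [ 0.593  -0.2393  0.0566] [180.  -0.  85.] F jig 2.2269313819611996 2.8452074250080788 -0.26377478652595243 jig [ 0.0007 -0.1156]
```

{"api": "step_arm", "payload": {
  "rows": [
    [-0.006, 0, 0, 0, 0, 0, 0],
    [-0.012, 0, 0, 0, 0, 0, 0],
    [-0.018, 0, 0, 0, 0, 0, 0],
    [-0.024, 0, 0, 0, 0, 0, 0],
    [-0.029, 0, 0, 0, 0, 0, 0],
    [-0.034, 0, 0, 0, 0, 0, 0],
    [-0.039, 0, 0, 0, 0, 0, 0],
    [-0.044, 0, 0, 0, 0, 0, 0]
  ]
}}

```text
t: 8.07
tool_pos: [0.5923, -0.2481, 0.0567]
tool_rot: [180.0, 0.0, 85.0]
ft_force: [2.6, 2.5, -0.5]
grip_width: 0.006
gripper_force: 1.5
```

{"api": "step_arm", "payload": {
  "rows": [
    [-0.003, 0, 0, 0, 0, 0, 0],
    [-0.006, 0, 0, 0, 0, 0, 0],
    [-0.009, 0, 0, 0, 0, 0, 0],
    [-0.012, 0, 0, 0, 0, 0, 0],
    [-0.015, 0, 0, 0, 0, 0, 0],
    [-0.018, 0, 0, 0, 0, 0, 0],
    [-0.021, 0, 0, 0, 0, 0, 0],
    [-0.024, 0, 0, 0, 0, 0, 0]
  ]
}}

```text
t: 9.07
tool_pos: [0.5919, -0.2522, 0.0567]
tool_rot: [-180.0, -0.1, 85.0]
ft_force: [2.3, 5.7, 1.7]
grip_width: 0.005
gripper_force: 2.5
```

```bash
python3 st.py
```

```text
9.075 [ 0.5919 -0.2522  0.0567] [-1.8e+02 -1.0e-01  8.5e+01] F jig 1.8362553584641916 5.9063489672209855 1.7134140347780473 jig [ 0.0006 -0.1286]
```

{"api": "step_arm", "payload": {
  "rows": [
    [-0.003, 0, 0, 0, 0, 0, 0],
    [-0.006, 0, 0, 0, 0, 0, 0],
    [-0.009, 0, 0, 0, 0, 0, 0],
    [-0.012, 0, 0, 0, 0, 0, 0],
    [-0.014, 0, 0, 0, 0, 0, 0],
    [-0.016, 0, 0, 0, 0, 0, 0],
    [-0.018, 0, 0, 0, 0, 0, 0],
    [-0.02, 0, 0, 0, 0, 0, 0]
  ]
}}

```text
t: 10.07
tool_pos: [0.5915, -0.2562, 0.0566]
tool_rot: [-180.0, -0.0, 85.0]
ft_force: [2.6, 4.5, 2.3]
grip_width: 0.004
gripper_force: 2.5
```

```bash
python3 st.py
```

```text
10.075 [ 0.5915 -0.2562  0.0566] [-180.   -0.   85.] F jig 2.227524230633415 4.6878066838304875 2.2879564303177196 jig [ 0.0006 -0.1326]
```

{"api": "step_arm", "payload": {
  "rows": [
    [-0.002, 0, 0, 0, 0, 0, 0],
    [-0.004, 0, 0, 0, 0, 0, 0],
    [-0.006, 0, 0, 0, 0, 0, 0],
    [-0.008, 0, 0, 0, 0, 0, 0],
    [-0.01, 0, 0, 0, 0, 0, 0]
  ]
}}

```text
t: 10.7
tool_pos: [0.5915, -0.2565, 0.0567]
tool_rot: [-180.0, -0.2, 85.1]
ft_force: [1.1, 9.2, 4.7]
grip_width: 0.008
gripper_force: 4.8
```

{"api": "step_arm", "payload": {
  "rows": [
    [-0.0015, 0, 0, 0, 0, 0, 0],
    [-0.003, 0, 0, 0, 0, 0, 0]
  ]
}}

```text
t: 10.95
tool_pos: [0.5915, -0.2565, 0.0567]
tool_rot: [-180.0, -0.2, 85.1]
ft_force: [1.4, 10.5, 5.0]
grip_width: 0.004
gripper_force: 5.5
```

{"api": "step_arm", "payload": {
  "rows": [
    [-0.001, 0, 0, 0, 0, 0, 0],
    [-0.002, 0, 0, 0, 0, 0, 0],
    [-0.002, 0, 0, 0, 0, 0, 0]
  ]
}}

```text
t: 11.32
tool_pos: [0.5915, -0.2566, 0.0567]
tool_rot: [-179.9, -0.3, 85.1]
ft_force: [0.4, 12.3, 6.3]
grip_width: 0.004
gripper_force: 5.7
```

```bash
python3 st.py
python3 - <<'E'
from bench import cams
import cv2
a=[cams.camera(n)["img"][:,:,::-1] for n in("top","side")]
cv2.imwrite("pics/t2.png",a[0]);cv2.imwrite("pics/s2.png",a[1])
o=[cv2.resize(x,(400,600),interpolation=cv2.INTER_CUBIC) for x in(a[0][160:280,340:420],a[1][110:230,310:390])]
cv2.imwrite("pics/c2.png",cv2.hconcat(o))
E
```

```text
11.325 [ 0.5915 -0.2566  0.0567] [-179.9   -0.3   85.1] F jig -0.6694809580015814 12.255354936449786 6.261663718670774 jig [ 0.0006 -0.133 ]
```

View pics/c2.png

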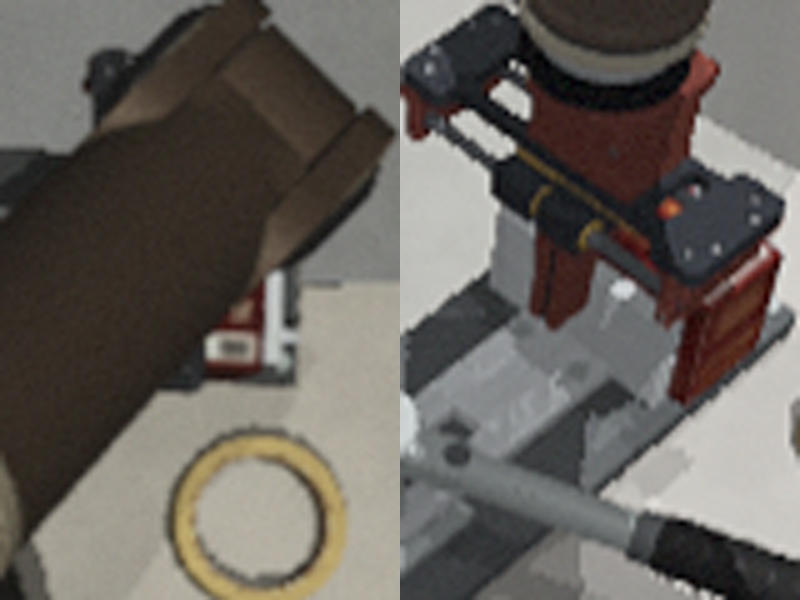

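{"api": "step_arm", "payload": {
  "rows": [
    [0.03, 0, 0, 0, 0, 0, 0],
    [0.1, 0, 0, 0, 0, 0, 0],
    [0.15, 0, 0, 0, 0, 0, 0],
    [0.15, 0, -0.3, 0, 0, 0, 0],
    [0.15, 0, -0.6, 0, 0, 0, 0],
    [0.15, 0, -0.7, 0, 0, 0, 0],
    [0.15, 0, -0.7, 0, 0, 0, 0]
  ]
}}

```text
t: 12.3
tool_pos: [0.5943, -0.2298, 0.1976]
tool_rot: [179.9, 0.0, 85.0]
ft_force: [1.1, 0.9, 0.4]
grip_width: 0.007
gripper_force: 0.0
```

```bash
python3 st.py;python3 - <<'E'
from bench import arm
from h import *
s=arm.state(); d=np.radians(16.15); n=np.array([-np.sin(d),np.cos(d)])
p=S-.167*np.array([np.cos(d),np.sin(d)])-.042*n; print(p)
print(row(s,[*p,s["tool_pos"][2]],106.15))
E
```

```text
12.3 [ 0.5943 -0.2298  0.1976] [179.9   0.   85. ] F jig 1.0712011115836686 0.9449599512659613 0.4290914327703731 jig [ 0.0012 -0.106 ]
[ 0.45327278 -0.21079409]
[ 0.033 -0.711 -0.002  0.001  0.    -0.117]
```

{"api": "step_arm", "payload": {
  "rows": [
    [0.03, -0.711, 0, 0, 0, -0.117, 0],
    [0.03, -0.711, 0, 0, 0, -0.117, 0],
    [0.03, -0.711, 0, 0, 0, -0.117, 0],
    [0.03, -0.711, 0, 0, 0, -0.117, 0]
  ]
}}

```text
t: 12.8
tool_pos: [0.4521, -0.2108, 0.1959]
tool_rot: [-180.0, -0.1, 106.0]
ft_force: [0.7, 0.7, 1.0]
grip_width: 0.006
gripper_force: 0.0
```

```bash
python3 st.py;python3 - <<'E'
from bench import cams
import cv2
a=[cams.camera(n)["img"][:,:,::-1] for n in("top","side")]
o=[cv2.resize(x,(400,600),interpolation=cv2.INTER_CUBIC) for x in(a[0][160:280,340:420],a[1][110:230,310:390])]
cv2.imwrite("pics/c3.png",cv2.hconcat(o))
E
```

```text
12.8 [ 0.4521 -0.2108  0.1959] [-1.80e+02 -1.00e-01  1.06e+02] F jig 0.6655827255198815 0.7319958610484347 0.9850307493905268 jig [-0.1421 -0.099 ]
```

View pics/c3.png

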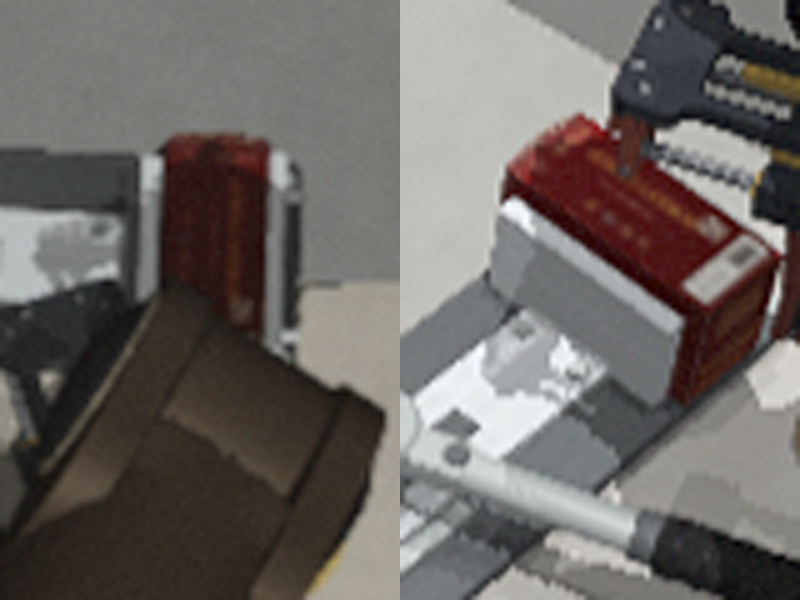

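The fence sits flat against the carton and the carton sits against the stop: in the top crop, the fence is at columns 140-163, the carton at 163-268 and the stop from 268. I'll check the travel numerically and plan the descent.

Run:
```python
from bench import arm,cams
from h import *
T=cams.camera("top");Sd=cams.camera("side")
for c,p,o in((T,(142,155),(340,160)),(T,(137,290),(340,160)),(Sd,(98,207),(310,110)),(Sd,(273,333),(310,110))): print(jig(ray(c,crop(p,o,5),.08)))
for p,o in(((399,90),(260,170)),((391,262),(260,170))): print("before",jig(ray(T,crop(p,o),.08)))
print("carton-stop edge",jig(ray(T,crop((268,160),(340,160),5),.08)))
s=arm.state(); d=np.radians(16.15); n=np.array([-np.sin(d),np.cos(d)])
p=S-.167*np.array([np.cos(d),np.sin(d)])-.042*n
print(row(s,[*p,.062],106.15))
```

```text
[ 0.05266803 -0.14619144]
[-0.02389614 -0.14654692]
[ 0.05304154 -0.14408571]
[-0.0575965  -0.14535738]
before [ 0.0519686  -0.09072664]
before [-0.05618175 -0.09081158]
carton-stop edge [ 0.05431189 -0.21696927]
[ 0.005 -0.003  0.672 -0.     0.    -0.   ]
```

{"api": "step_arm", "payload": {
  "rows": [
    [0, 0, 0.3, 0, 0, 0, 0],
    [0, 0, 0.6, 0, 0, 0, 0],
    [0, 0, 0.67, 0, 0, 0, 0],
    [0, 0, 0.67, 0, 0, 0, 0]
  ]
}}

```text
t: 13.5
tool_pos: [0.4529, -0.2121, 0.0626]
tool_rot: [-179.9, 0.0, 106.0]
ft_force: [0.3, -0.0, 0.6]
grip_width: 0.001
gripper_force: 0.0
```

```bash
cat > w.py <<'E'
from bench import arm
from h import *
s=arm.state(); v=S-s["tool_pos"][:2]; d=np.radians(s["tool_rot"][2]-90)
u=np.array([np.cos(d),np.sin(d)]); n=np.array([-u[1],u[0]])
az=np.arctan2(v[1],v[0]); off=.024
print(s["t"],"along",v@u,"across",v@n,"yaw",s["tool_rot"][2],"F along/across",s["ft_force"][:2]@u,s["ft_force"][:2]@n,"z",s["tool_pos"][2],s["ft_force"][2])
print("handle az if touching", np.degrees(az-np.arcsin(.024/np.hypot(*v))))
import sys
th0=np.radians(s["tool_rot"][2]-90) if len(sys.argv)<3 else np.radians(float(sys.argv[2]))
th=th0-float(sys.argv[1])/.167   # advance in m along arc
e=np.array([np.cos(th),np.sin(th)]); m=np.array([-e[1],e[0]])
print("row for advance:",row(s,[*(S-.167*e-off*m),s["tool_pos"][2]],np.degrees(th)+90))
E
python3 w.py 0
```

```text
13.5 along 0.16764617050321545 across 0.04350238695091441 yaw 106.02627173760476 F along/across 0.3341476928922455 -0.09807036928800886 z 0.06257404523480165 0.5826884945293056
handle az if touching 22.608005009598074
row for advance: [ 0.098  0.003 -0.    -0.001  0.    -0.   ]
```

{"api": "step_arm", "payload": {
  "rows": [
    [0.04, 0, 0, 0, 0, 0, 0],
    [0.06, 0, 0, 0, 0, 0, 0],
    [0.07, 0, 0, 0, 0, 0, 0],
    [0.08, 0, 0, 0, 0, 0, 0],
    [0.09, 0, 0, 0, 0, 0, 0]
  ]
}}

```text
t: 14.12
tool_pos: [0.4478, -0.1941, 0.0628]
tool_rot: [180.0, 0.0, 106.1]
ft_force: [0.6, -0.3, -0.1]
grip_width: 0.004
gripper_force: 0.0
```

```bash
sed -i 's/off=.024/off=.027/;s/arcsin(.024/arcsin(.027/' w.py; python3 w.py .012
```

```text
14.125 along 0.1676144840355642 across 0.02468810735146233 yaw 106.06117016526925 F along/across 0.4659046621923001 -0.4252420583807457 z 0.06283182360080355 -0.07166755044199939
handle az if touching 15.270064678774931
row for advance: [ 0.049 -0.004 -0.     0.     0.     0.023]
```

{"api": "step_arm", "payload": {
  "rows": [
    [0.008, 0, 0, 0, 0, 0.003, 0],
    [0.016, 0, 0, 0, 0, 0.006, 0],
    [0.024, 0, 0, 0, 0, 0.009, 0],
    [0.032, 0, 0, 0, 0, 0.012, 0],
    [0.04, 0, 0, 0, 0, 0.015, 0],
    [0.048, -0.001, 0, 0, 0, 0.018, 0],
    [0.056, -0.001, 0, 0, 0, 0.021, 0],
    [0.063, -0.002, 0, 0, 0, 0.023, 0]
  ]
}}

```text
t: 15.12
tool_pos: [0.4438, -0.1821, 0.0626]
tool_rot: [180.0, -0.0, 101.9]
ft_force: [-2.4, -4.2, 1.6]
grip_width: 0.006
gripper_force: 1.9
```

```bash
sed -i 's/off=.027/off=.024/;s/arcsin(.027/arcsin(.024/' w.py; python3 w.py .012
```

```text
15.125 along 0.16678045145868362 across 0.024215420855322762 yaw 101.89683292732224 F along/across -3.1886183133747883 -3.6308267312337423 z 0.062632358985718 1.583352456458512
handle az if touching 11.970831720376067
row for advance: [ 0.061 -0.008  0.     0.    -0.     0.023]
```

{"api": "step_arm", "payload": {
  "rows": [
    [0.008, -0.001, 0, 0, 0, 0.003, 0],
    [0.016, -0.002, 0, 0, 0, 0.006, 0],
    [0.024, -0.003, 0, 0, 0, 0.009, 0],
    [0.032, -0.004, 0, 0, 0, 0.012, 0],
    [0.04, -0.005, 0, 0, 0, 0.015, 0],
    [0.048, -0.006, 0, 0, 0, 0.018, 0],
    [0.055, -0.007, 0, 0, 0, 0.021, 0],
    [0.061, -0.008, 0, 0, 0, 0.023, 0]
  ]
}}

```text
t: 16.12
tool_pos: [0.4398, -0.1705, 0.0626]
tool_rot: [180.0, 0.0, 97.8]
ft_force: [-1.3, -4.1, 0.8]
grip_width: -0.0
gripper_force: 1.9
```

```bash
python3 w.py .012
```

```text
16.125 along 0.16700260259535238 across 0.024159312373694872 yaw 97.75608551738858 F along/across -1.7878788668858792 -3.8488827246179373 z 0.06263554151604872 0.7559119268860418
handle az if touching 7.810739146294431
row for advance: [ 0.061 -0.006 -0.     0.     0.     0.023]
```

Free turning (about 3.8 N); I'll continue with the same step.

{"api": "step_arm", "payload": {
  "rows": [
    [0.008, -0.001, 0, 0, 0, 0.003, 0],
    [0.016, -0.002, 0, 0, 0, 0.006, 0],
    [0.024, -0.003, 0, 0, 0, 0.009, 0],
    [0.032, -0.004, 0, 0, 0, 0.012, 0],
    [0.04, -0.005, 0, 0, 0, 0.015, 0],
    [0.048, -0.006, 0, 0, 0, 0.018, 0],
    [0.055, -0.006, 0, 0, 0, 0.021, 0],
    [0.061, -0.007, 0, 0, 0, 0.023, 0]
  ]
}}

```text
t: 17.12
tool_pos: [0.4366, -0.1586, 0.0626]
tool_rot: [-180.0, -0.0, 93.6]
ft_force: [-0.6, -4.6, 0.5]
grip_width: 0.006
gripper_force: 1.9
```

```bash
python3 w.py .012
```

```text
17.125 along 0.16721405992955643 across 0.02408553805260851 yaw 93.61128620128788 F along/across -0.9084644926136648 -4.555454770670614 z 0.06261214798003081 0.5235564536280314
handle az if touching 3.6405946761319044
row for advance: [ 0.061 -0.005  0.    -0.    -0.     0.023]
```

{"api": "step_arm", "payload": {
  "rows": [
    [0.008, -0.001, 0, 0, 0, 0.003, 0],
    [0.016, -0.002, 0, 0, 0, 0.006, 0],
    [0.024, -0.003, 0, 0, 0, 0.009, 0],
    [0.032, -0.004, 0, 0, 0, 0.012, 0],
    [0.04, -0.004, 0, 0, 0, 0.015, 0],
    [0.048, -0.005, 0, 0, 0, 0.018, 0],
    [0.055, -0.006, 0, 0, 0, 0.021, 0],
    [0.061, -0.006, 0, 0, 0, 0.023, 0]
  ]
}}

```text
t: 18.12
tool_pos: [0.4345, -0.1465, 0.0626]
tool_rot: [-180.0, -0.0, 89.5]
ft_force: [-3.2, -3.9, -0.1]
grip_width: 0.006
gripper_force: 1.9
```

```bash
python3 w.py .012
```

```text
18.125 along 0.16723758516958898 across 0.024005127242688547 yaw 89.47280203107906 F along/across -3.133704494252758 -3.9017148375155486 z 0.06260034524361671 -0.1302945337719703
handle az if touching -0.5254413738352696
row for advance: [ 0.06  -0.005  0.    -0.    -0.     0.023]
```

{"api": "step_arm", "payload": {
  "rows": [
    [0.008, -0.001, 0, 0, 0, 0.003, 0],
    [0.016, -0.002, 0, 0, 0, 0.006, 0],
    [0.024, -0.003, 0, 0, 0, 0.009, 0],
    [0.032, -0.004, 0, 0, 0, 0.012, 0],
    [0.04, -0.004, 0, 0, 0, 0.015, 0],
    [0.048, -0.005, 0, 0, 0, 0.018, 0],
    [0.055, -0.006, 0, 0, 0, 0.021, 0],
    [0.061, -0.006, 0, 0, 0, 0.023, 0]
  ]
}}

```text
t: 19.12
tool_pos: [0.4336, -0.1343, 0.0626]
tool_rot: [-180.0, -0.0, 85.3]
ft_force: [-3.3, -3.4, 0.4]
grip_width: 0.002
gripper_force: 1.9
```

```bash
python3 w.py .012
```

```text
19.125 along 0.16699779515791907 across 0.02394045896916245 yaw 85.33464437300037 F along/across -3.0557779988109743 -3.6535700272643465 z 0.06262977235754011 0.41396272379245347
handle az if touching -4.685784262193722
row for advance: [ 0.06  -0.006  0.    -0.    -0.     0.023]
```

{"api": "step_arm", "payload": {
  "rows": [
    [0.008, -0.001, 0, 0, 0, 0.003, 0],
    [0.016, -0.002, 0, 0, 0, 0.006, 0],
    [0.024, -0.003, 0, 0, 0, 0.009, 0],
    [0.032, -0.004, 0, 0, 0, 0.012, 0],
    [0.04, -0.004, 0, 0, 0, 0.015, 0],
    [0.048, -0.005, 0, 0, 0, 0.018, 0],
    [0.055, -0.006, 0, 0, 0, 0.021, 0],
    [0.061, -0.006, 0, 0, 0, 0.023, 0]
  ]
}}

```text
t: 20.12
tool_pos: [0.4331, -0.1232, 0.0627]
tool_rot: [180.0, 0.1, 81.1]
ft_force: [-5.5, -7.1, 0.4]
grip_width: 0.004
gripper_force: 4.0
```

```bash
python3 w.py .012
```

```text
20.125 along 0.1670251605938884 across 0.025206198155528957 yaw 81.1391353563182 F along/across -4.308555029289139 -7.876454564853353 z 0.06265978656454159 0.38281016379607047
handle az if touching -8.447315905561297
row for advance: [ 0.066 -0.006 -0.     0.     0.     0.023]
```

{"api": "step_arm", "payload": {
  "rows": [
    [0.005, -0.001, 0, 0, 0, 0.002, 0],
    [0.01, -0.001, 0, 0, 0, 0.004, 0],
    [0.015, -0.002, 0, 0, 0, 0.006, 0],
    [0.02, -0.002, 0, 0, 0, 0.008, 0],
    [0.025, -0.003, 0, 0, 0, 0.009, 0],
    [0.03, -0.003, 0, 0, 0, 0.011, 0],
    [0.035, -0.004, 0, 0, 0, 0.013, 0],
    [0.04, -0.004, 0, 0, 0, 0.015, 0]
  ]
}}

```text
t: 21.12
tool_pos: [0.4332, -0.1157, 0.0626]
tool_rot: [180.0, 0.1, 78.4]
ft_force: [-5.0, -9.8, 1.6]
grip_width: 0.004
gripper_force: 5.4
```

```bash
python3 w.py .006
```

```text
21.125 along 0.1670073529445568 across 0.02573499600030214 yaw 78.42328349152343 F along/across -2.894731563483146 -10.630996218188875 z 0.06263104214926955 1.6282338004170138
handle az if touching -10.981950549387205
row for advance: [ 0.039 -0.004 -0.     0.     0.001  0.011]
```

{"api": "step_arm", "payload": {
  "rows": [
    [0.005, -0.001, 0, 0, 0, 0.002, 0],
    [0.01, -0.001, 0, 0, 0, 0.004, 0],
    [0.015, -0.002, 0, 0, 0, 0.006, 0],
    [0.02, -0.002, 0, 0, 0, 0.008, 0]
  ]
}}

```text
t: 21.62
tool_pos: [0.4333, -0.1123, 0.0626]
tool_rot: [-180.0, 0.2, 77.0]
ft_force: [-6.5, -11.6, 1.9]
grip_width: 0.003
gripper_force: 6.5
```

```bash
python3 w.py .006
```

```text
21.625 along 0.1669568456293924 across 0.02671466271794208 yaw 76.95409350431916 F along/across -3.661113901027835 -12.806030997069058 z 0.0626060265588242 1.9144792329231544
handle az if touching -12.115464125785996
row for advance: [ 0.044 -0.004 -0.     0.     0.001  0.011]
```

{"api": "step_arm", "payload": {
  "rows": [
    [0.005, -0.001, 0, 0, 0, 0.002, 0],
    [0.01, -0.001, 0, 0, 0, 0.004, 0],
    [0.015, -0.002, 0, 0, 0, 0.006, 0],
    [0.02, -0.002, 0, 0, 0, 0.008, 0],
    [0.025, -0.003, 0, 0, 0, 0.01, 0],
    [0.03, -0.003, 0, 0, 0, 0.013, 0]
  ]
}}

```text
t: 22.38
tool_pos: [0.4336, -0.1063, 0.0625]
tool_rot: [-180.0, 0.2, 74.6]
ft_force: [-7.2, -12.0, 2.4]
grip_width: 0.006
gripper_force: 6.6
```

```bash
python3 w.py .006
```

```text
22.375 along 0.16707439889931433 across 0.02766650977497231 yaw 74.60153049271284 F along/across -3.743328336063748 -13.514669620099646 z 0.06247123509725795 2.3645663429022434
handle az if touching -14.143268607376827
row for advance: [ 0.048 -0.003 -0.    -0.     0.001  0.011]
```

{"api": "step_arm", "payload": {
  "rows": [
    [0.006, -0.001, 0, 0, 0, 0.002, 0],
    [0.012, -0.001, 0, 0, 0, 0.005, 0],
    [0.018, -0.002, 0, 0, 0, 0.008, 0],
    [0.024, -0.002, 0, 0, 0, 0.011, 0],
    [0.03, -0.003, 0, 0, 0, 0.014, 0],
    [0.035, -0.003, 0, 0, 0, 0.016, 0],
    [0.035, -0.003, 0, 0, 0, 0.016, 0]
  ]
}}

```text
t: 23.25
tool_pos: [0.4342, -0.0992, 0.0623]
tool_rot: [-179.9, 0.2, 71.7]
ft_force: [-8.7, -10.4, 2.9]
grip_width: 0.005
gripper_force: 6.7
```

```bash
python3 w.py .006
python3 - <<'E'
from bench import cams
import cv2
a=[cams.camera(n)["img"][:,:,::-1] for n in("top","side")]
o=[cv2.resize(x,(400,600),interpolation=cv2.INTER_CUBIC) for x in(a[0][180:300,270:350],a[1][150:270,275:355])]
cv2.imwrite("pics/c4.png",cv2.hconcat(o))
E
```

```text
23.25 along 0.1671005070720715 across 0.029004410036402434 yaw 71.73743862978074 F along/across -4.9771078633647825 -12.549139507135994 z 0.06227548059157879 2.9327306987704254
handle az if touching -16.550821814997057
row for advance: [ 0.055 -0.003 -0.    -0.001  0.001  0.011]
```

View pics/c4.png

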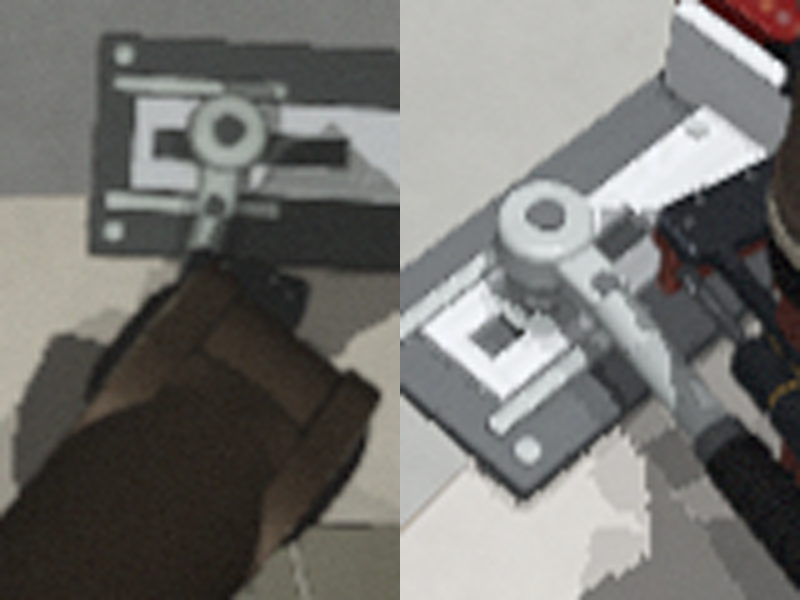

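Force has plateaued at about 13 N. The picture shows the handle kinked at the hinge (215,205) relative to the head (230,128), so it has clicked by roughly 0.1 rad. I'll add a small margin, hold briefly, then back off and rise.

{"api": "step_arm", "payload": {
  "rows": [
    [0.006, 0, 0, 0, 0, 0.002, 0],
    [0.012, -0.001, 0, 0, 0, 0.004, 0],
    [0.012, -0.001, 0, 0, 0, 0.004, 0],
    [0.012, -0.001, 0, 0, 0, 0.004, 0]
  ]
}}

```text
t: 23.85
tool_pos: [0.4346, -0.0968, 0.0622]
tool_rot: [-179.9, 0.2, 71.0]
ft_force: [-9.4, -12.4, 3.0]
grip_width: 0.005
gripper_force: 6.8
```

{"api": "step_arm", "payload": {
  "rows": [
    [-0.03, 0, 0, 0, 0, 0, 0],
    [-0.06, 0, 0, 0, 0, 0, 0],
    [-0.1, 0, 0, 0, 0, 0, 0],
    [-0.15, 0, 0, 0, 0, 0, 0],
    [-0.22, 0, 0, 0, 0, 0, 0],
    [-0.25, 0, 0, 0, 0, 0, 0],
    [-0.25, 0, -0.3, 0, 0, 0, 0],
    [-0.25, 0, -0.6, 0, 0, 0, 0]
  ]
}}

```text
t: 24.85
tool_pos: [0.4198, -0.1428, 0.1836]
tool_rot: [-179.9, 0.1, 71.0]
ft_force: [1.9, 1.2, 0.9]
grip_width: 0.005
gripper_force: 0.0
```

{"api": "step_arm", "payload": {
  "rows": [
    [0, -0.3, -0.3, 0, 0, 0, 0],
    [0, -0.6, -0.6, 0, 0, 0, 0],
    [0, -0.6, -0.6, 0, 0, 0, 0],
    [0, -0.6, -0.6, 0, 0, 0, 0]
  ]
}}

```text
t: 25.35
tool_pos: [0.3151, -0.1031, 0.2956]
tool_rot: [-179.9, -0.5, 71.5]
ft_force: [0.1, -0.2, -0.2]
grip_width: 0.004
gripper_force: 0.0
```

```bash
python3 st.py
python3 - <<'E'
from bench import cams
import cv2
a=[cams.camera(n)["img"][:,:,::-1] for n in("top","side")]
o=[cv2.resize(x,(400,500),interpolation=cv2.INTER_CUBIC) for x in(a[0][165:315,280:400],a[1][125:275,270:390])]
cv2.imwrite("pics/c5.png",cv2.hconcat(o))
E
```

```text
25.35 [ 0.3151 -0.1031  0.2956] [-179.9   -0.5   71.5] F jig 0.13183272802329415 -0.18089542583336474 -0.20010920498081575 jig [-0.2877 -0.0031]
```

View pics/c5.png

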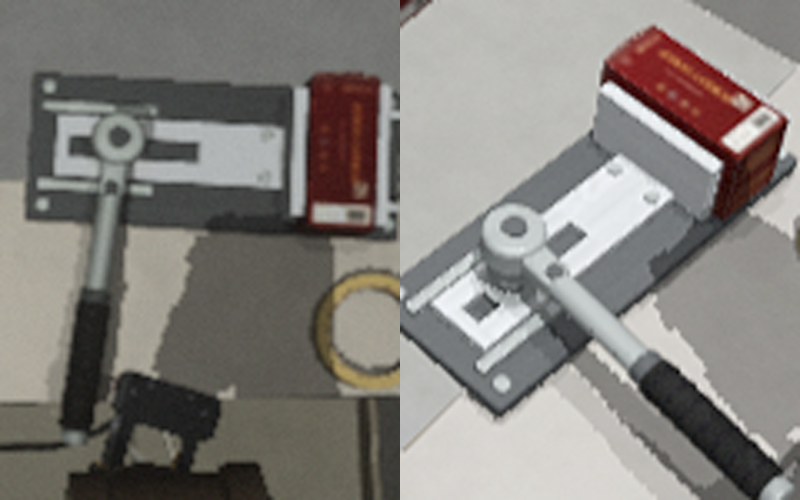

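The handle is straight again, with the head at (119,137) and the grip end at (75,437). The carton is snug and flat, the tape is untouched and the gripper is clear of everything. I'll hand in.

```bash
python3 -c "
from bench import arm
print(arm.job_done())"
```

```text
the job is handed in; nothing more can be done
None
```

I handed the job in at about 25 s: the carton is snug (fence travel about 0.061 m), the screw is nipped, and the wrench clicked (about 0.1 rad), sprang back straight and was let go; the hand-in call returned no verdict.

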